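# Make up the covering kit and the decorating kit at the pastry table

### The arm

A 6-joint arm with a two-finger parallel gripper is mounted at the origin on the work surface. World frame = base frame: x ahead of the robot, y to its left, z up, the work surface at z = 0. Lengths are in m, angles in degrees, forces in N, time in s.
With the tool pointing down it reaches from about 0.4 to 0.825 m from the base axis. Payload 7 kg.
Tool frame: the origin (TCP) lies midway between the tips of the shut fingers; the grasp point (between the pads) lies 19 mm behind it; z points along the fingers, x is the direction in which the jaws open and shut, and the axes are right-handed (so a half turn about z gives the same grasp; the last joint's range is limited). The gripper opens to 88 mm and grips with 3 to 60 N. Pads are 19 mm wide; open, the fingers measure 130 mm over their backs; the gripper's body (78 mm by 193 mm) begins 47 mm behind the grasp point.
Start: joints at [91.507, 20.546, 0.682, 0, -70.136, -16.507], TCP at [0.175, 0.652, 0.227] pointing down, gripper open.
Joint ranges: [-176.03, 176.03], [-82.01, 121.73], [-58.28, 71.71], [-173.87, 95.51], [-174.79, -0.11], [-173.66, 173.66]. Speed limits (degrees/s): [136.94, 136.94, 172.46, 180, 180, 180].

### API

Orientations are given as [roll, pitch, yaw] about the fixed x, y, z axes, in that order (R = Rz(yaw) Ry(pitch) Rx(roll)).
In Python, from plant import ctrl, vision, nets gives the robot as it stands.
- The arm moves only by the shell command python3 -m jog 'ROWS'. ROWS is text: rows parted by semicolons, each of 7 numbers parted by spaces: the turn, a rotation vector about the tool's x, y, z in units of 0.1 rad (1.0 is 0.1 rad), then the shift along the tool's x, y, z in units of 4 cm (1.0 is 4 cm), then the opening, from -1 (shut) to 1 (fully open). In form: rx ry rz x y z jaw; .... A call has 1 to 8 rows; each row shifts and turns the commanded pose from where the row before left it, along the tool's axes as they then stand; what a row does not reach is not made up. A row lasts 1/8 s, in which the tool goes at most 62.5 mm and 10.7 degrees, less where a joint would pass 70% of its speed; a pose out of reach is approached as far as the arm can. A call with a number of a shift or a turn outside -1 to 1 is refused whole. A call with a gripper value outside its range is refused whole. The fingers move at their own pace and stop on an object; the grip force is fixed at half the most. Time passes only in rows, so rows that do not move let the fingers close. It gives the time, the measured TCP pose, the force and the opening at its end, in the units of the state.
- ctrl.get_obs(): the state, without advancing time (a new reading comes with each control period).
- vision.snapshot(name): name is "scene" or "top" or "wrist"; returns (picture, depth): 480x640x3 uint8, red, green, blue; 480x640 float32, m along the optical axis (not along the pixel's ray), 0 where there is no reading.
- vision.camera_info(name): a dict with "camera_matrix" (3x3 intrinsics, pixels), "camera_from_world" (4x4, takes a point from world to camera coordinates); the wrist camera has in their place "tool_from_camera" (4x4, takes a point from camera to tool coordinates, whose origin is the TCP and whose axes are the tool frame's). Camera axes: x right, y down, z forward; pixel columns grow to the right and rows downward; lengths in m; the calibration is good to about 2 mm. A picture is of the moment at which its call begins: read the wrist's pose just before it. camera_info takes no time and is no camera call.
- ctrl.close_job(): hands the job in, once; it reports no verdict.
Trained networks look in the newest picture that a camera, given by its name, has taken for a name from the list of things; names that differ only in an ending like _2 or _b are one class to them, and where a whole thing is asked for, a point or a joint stands for the part that bears it (a point fixed in the world has none). Each returns a list of dicts, best first, with "score" (0 to 1); they miss things now and then, are a little off and sometimes report something else, mostly with a low value. They report only what shows in the picture. A call takes as long as a camera call. They do not tell look-alikes from the thing itself.
- nets.boxes_of(target, camera): "location" ([x, y, z] in m, in world coordinates, good to about 4 mm: the middle of the surface that is visible of it).
The state is a dict: "clock": time; "joint_pos": joint angles; "qvel": joint speeds; "tau": joint torques, N m; "tool_pos": TCP position; "orientation": TCP orientation; "force": force on the tool from outside, world axes, zero at the start; "moment": the same for the moment, N m; "opening": finger opening in m.
Only numpy, scipy, OpenCV 4.12 (cv2) and the standard library are available. Lean on these libraries where they do the work, as an engineer would, in place of code of your own. Each camera call takes 0.05 s, during which the arm holds its last target.

### The job

Make up two kits of cake tools: in the oblong baking tray the white cake smoother and the tall sugar shaker, and in the round cake tin the star piping nozzle with the largest and the smallest of the three ring cutters. Set each thing down the same way up as it stands now, flat on the bottom of its tray or tin, and keep the shaker upright all the while. Leave the middle-sized cutter where it is, and do not touch or bump the yellow marzipan-covered cake.

Things in the scene. Friction and masses are not known exactly. Their poses are not given: they have to be found in the camera images.
- tray: Covering kit's carrier: oblong bare aluminium baking tray, 240 x 165 mm outside, 25 mm high, walls and floor 3 mm thick (inside 234 x 159 mm, floor at z = 3 mm of its frame), fixed. Origin: centre of its underside. x along its long side, y along its short side, z up.
- tin: Decorating kit's carrier: round dark steel cake tin, 200 mm across, 40 mm high, wall 3 mm and floor 3 mm thick (inside radius about 96 mm, floor at z = 3 mm of its frame), fixed. Origin: centre of its underside, z up.
- smoother_c (a point): Cake (marzipan) smoother, loose, about 120 g, white plastic: flat sole 130 x 75 x 5 mm lying on the table, and above it a bow handle. The handle is a round bar 16 mm thick along the smoother's length, straight for 80 mm in the middle; the bar's axis is 32 mm and its top 40 mm above the underside. Point: on the centre line, 20 mm above the underside (12 mm below the bar's axis). x along its length, y across, z up.
- shaker_c (a point): Icing-sugar shaker, loose, about 300 g: closed upright steel cylinder 60 mm across and 94 mm high with a perforated, slightly domed lid. Point: on its axis, 45 mm above its underside. z up along its axis.
- nozzle_c (a point): Star piping nozzle, loose, 30 g: steel cone standing on its wide end, 32 mm across at the foot, tapering to 17 mm at 50 mm; toothed tip with a black opening, 55 mm high in all. Point: on its axis, 25 mm above its underside. z up along its axis.
- cutter_large_c (a point): Largest of three plain steel ring cutters (open tubes), loose, 60 g: 62 mm across, wall 2 mm, 45 mm high, standing on its edge ring. Point: on its axis, half-way up (22.5 mm above its underside). z up along its axis.
- cutter_small_c (a point): Smallest of the three ring cutters, loose, 40 g: 38 mm across, wall 2 mm, 45 mm high. Point: on its axis, half-way up (22.5 mm above its underside). z up along its axis.
- cutter_middle_c (a point): Middle-sized ring cutter, loose, 50 g: 50 mm across, wall 2 mm, 45 mm high; not wanted, stays where it is. Point: on its axis, half-way up. z up along its axis.
- cake: Finished marzipan-covered cake, pale yellow, 110 mm across and 63 mm high in all, on a 130 mm round card 3 mm thick; not to be touched. Origin: centre of the underside of the card, z up.
Not all that is in view belongs to the job. Leave any green or turquoise look-alike of the part that bears cutter_small_c alone.

How it is judged (in metres and radians):
At the end, for the whole second after the job is handed in: Smoother and shaker inside the tray, flat and upright (0.06 rad) on its floor (4 mm). Nozzle, largest and smallest cutter inside the tin, upright (0.1 rad) on its floor (4.5 mm). Middle cutter upright within 30 mm of its start. All released, at rest (angle between each of smoother_c, shaker_c's own z axis and vertical below 0.06 rad and z of smoother_c in the frame of tray below 0.027 m and x of smoother_c in the frame of tray between -0.1 and 0.1 m and y of smoother_c in the frame of tray between -0.06 and 0.06 m and z of shaker_c in the frame of tray below 0.052 m and x of shaker_c in the frame of tray between -0.1 and 0.1 m and y of shaker_c in the frame of tray between -0.06 and 0.06 m and horizontal distance between each of nozzle_c, cutter_large_c, cutter_small_c and tin below 0.085 m and z of nozzle_c in the frame of tin below 0.032 m and angle between each of nozzle_c, cutter_large_c, cutter_small_c, cutter_middle_c's own z axis and vertical below 0.1 rad and z of each of cutter_large_c, cutter_small_c in the frame of tin below 0.03 m and distance of cutter_middle_c from where it was at the start of the episode below 0.03 m and linear speed of each of smoother, shaker, nozzle, cutter_large, cutter_small below 0.02 m/s); the robot touches nothing.
It fails at once if the marzipan-covered cake was touched or bumped (contact force between cake and anything else above 1 N).
It fails at once if the sugar shaker was tipped (angle between shaker_c's own z axis and vertical above 0.6 rad).
It also fails if it takes over 128 s, if anything falls off the work surface, if the arm or the gripper's body presses on something with over 40 N, if the wrist force passes 120 N, or if a joint passes its speed limit or range.

## Working session

There is one attempt and no reset: what is moved stays moved. The work goes in short steps, Python scripts to look and compute and a shell command to move; the robot and the scene stay as the last step left them, time stands still between calls to the robot, and variables do not carry over. Pictures are saved under pics/ and viewed, and the job is handed in when it is done.

```bash
ls; mkdir -p pics; python3 - <<'E'
from plant import ctrl,vision,nets
import cv2,numpy as np
print(ctrl.get_obs())
for n in ["scene","top","wrist"]:
    p,d=vision.snapshot(n); cv2.imwrite(f"pics/{n}0.png",p[:,:,::-1]); np.save(f"pics/{n}0.npy",d)
    ci=vision.camera_info(n); print(n,{k:np.round(v,3).tolist() for k,v in ci.items()})
E
```

```text
pics
{'clock': 0.0, 'joint_pos': array([ 9.15067242e+01,  2.05905861e+01,  6.33739770e-01, -2.07172844e-02,
       -7.01353225e+01, -1.65060321e+01]), 'qvel': array([ 0.0729465 , -0.02123352, -0.03350375, -0.10828779, -0.06573041,
       -0.05762082]), 'tau': array([-5.05669523e-04, -5.82726645e+01,  2.93059945e+01,  6.99714527e+00,
        6.96104922e-03, -1.46141033e-04]), 'tool_pos': array([0.17460054, 0.65152067, 0.22563013]), 'orientation': array([-1.79992484e+02, -9.39043954e-02, -1.05006369e+02]), 'force': array([1.30937232, 0.05039459, 0.49269469]), 'moment': array([ 0.0183375 , -0.00059989,  0.01074108]), 'opening': 0.08748583022286767}
scene {'camera_matrix': [[486.919, 0.0, 320.826], [0.0, 486.919, 239.802], [0.0, 0.0, 1.0]], 'camera_from_world': [[0.38, 0.925, -0.005, -0.177], [0.757, -0.314, -0.573, -0.338], [-0.531, 0.213, -0.82, 1.184], [0.0, 0.0, 0.0, 1.0]]}
top {'camera_matrix': [[552.743, 0.0, 315.905], [0.0, 552.743, 237.459], [0.0, 0.0, 1.0]], 'camera_from_world': [[-0.018, -1.0, 0.015, -0.005], [-0.983, 0.015, -0.183, 0.499], [0.183, -0.018, -0.983, 1.123], [0.0, 0.0, 0.0, 1.0]]}
wrist {'camera_matrix': [[345.129, 0.0, 323.183], [0.0, 345.129, 243.96], [0.0, 0.0, 1.0]], 'tool_from_camera': [[1.0, -0.001, -0.001, 0.0], [0.001, 0.954, 0.301, -0.081], [0.0, -0.301, 0.954, -0.158], [0.0, 0.0, 0.0, 1.0]]}
```

View pics/top0.png

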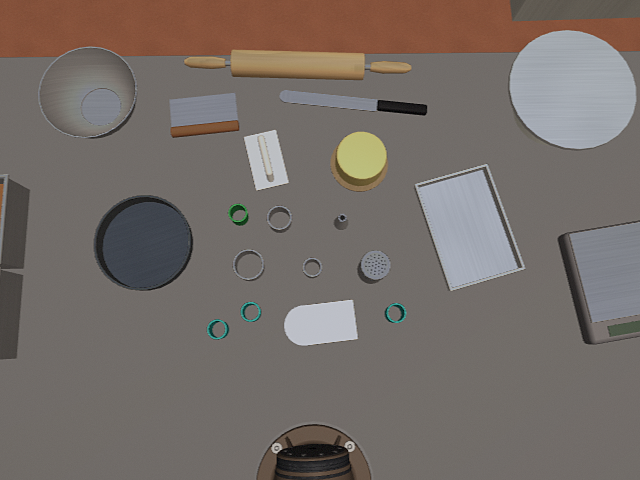

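View pics/scene0.png

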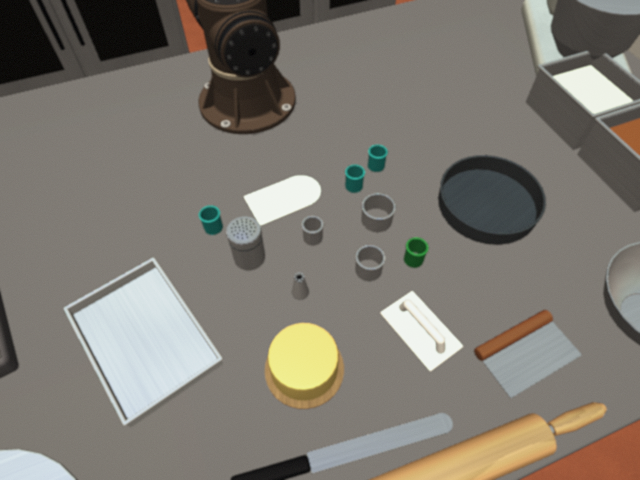

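View pics/wrist0.png

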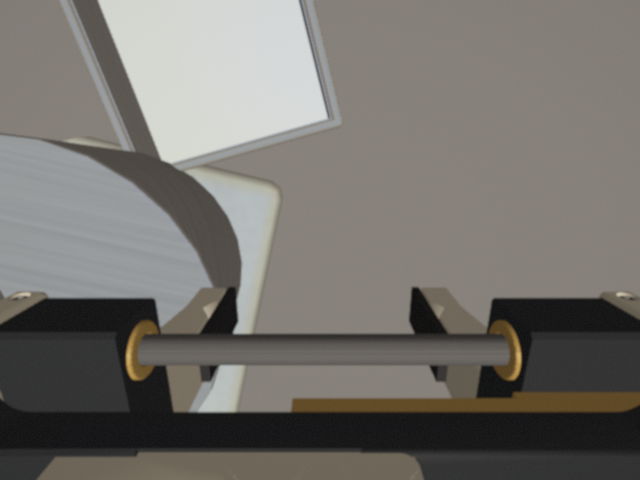

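```bash
python3 - <<'E'
from plant import ctrl,vision,nets
import numpy as np
ci={}
for cam in ["top","scene"]:
    c=vision.camera_info(cam);K=np.array(c["camera_matrix"]);T=np.array(c["camera_from_world"])
    for t in ["tray","tin","smoother_c","shaker_c","nozzle_c","cutter_large_c","cutter_small_c","cutter_middle_c","cake"]:
        for r in nets.boxes_of(t,cam):
            p=np.array(r["location"]);q=K@(T[:3,:3]@p+T[:3,3])
            print(cam,t,round(r["score"],2),np.round(p,3),np.round(q[:2]/q[2]))
E
```

```text
top tray 0.91 [ 0.52  -0.35   0.006] [468. 229.]
top tray 0.22 [0.455 0.136 0.041] [245. 260.]
top tin 0.93 [0.505 0.363 0.001] [143. 241.]
top tin 0.25 [ 0.535 -0.069  0.034] [341. 222.]
top smoother_c 0.87 [0.686 0.092 0.007] [267. 159.]
top shaker_c 0.69 [ 0.434 -0.125  0.09 ] [372. 265.]
top nozzle_c 0.62 [ 0.533 -0.071  0.032] [342. 223.]
top cutter_large_c 0.76 [0.453 0.136 0.041] [245. 260.]
top cutter_large_c 0.25 [ 0.523 -0.353  0.004] [469. 228.]
top cutter_small_c 0.69 [ 0.338 -0.178  0.043] [397. 313.]
top cutter_small_c 0.64 [ 0.443 -0.001  0.038] [310. 264.]
top cutter_small_c 0.61 [0.316 0.202 0.044] [213. 327.]
top cutter_small_c 0.49 [0.354 0.13  0.044] [248. 308.]
top cutter_middle_c 0.7 [0.551 0.065 0.038] [279. 215.]
top cake 0.92 [ 0.661 -0.108  0.062] [359. 161.]
scene tray 0.66 [ 0.534 -0.352  0.001] [144. 344.]
scene tray 0.42 [ 0.693 -0.116  0.063] [306. 363.]
scene tin 0.73 [0.493 0.365 0.004] [490. 200.]
scene smoother_c 0.9 [0.695 0.09  0.005] [420. 332.]
scene shaker_c 0.65 [ 0.453 -0.136  0.081] [245. 241.]
scene nozzle_c 0.82 [ 0.55  -0.076  0.031] [298. 289.]
scene cutter_large_c 0.73 [0.449 0.13  0.023] [379. 214.]
scene cutter_small_c 0.95 [ 0.44  -0.004  0.03 ] [313. 229.]
scene cutter_small_c 0.94 [0.349 0.126 0.029] [355. 177.]
scene cutter_small_c 0.76 [ 0.35  -0.178  0.028] [212. 223.]
scene cutter_small_c 0.74 [0.324 0.193 0.027] [380. 160.]
scene cutter_small_c 0.57 [0.562 0.152 0.028] [417. 253.]
scene cutter_middle_c 0.59 [0.544 0.062 0.027] [368. 261.]
scene cake 0.63 [ 0.694 -0.115  0.062] [307. 364.]
```

Top picture: tray (468,228), tin (144,243), smoother (267,160), shaker (375,265), nozzle (342,221), cake (361,160). Ring cutters:
- Large steel (249,265)
- Middle steel (279,218)
- Small steel (312,267)
- Look-alikes: green (238,214), teal (251,312), (218,329) and (396,313)

By the description, the steel one at (312,267) is the smallest. I'll check it in a crop and measure.

```bash
cat > h.py <<'E'
import numpy as np,cv2
from plant import vision
def cloud(cam,d):
    c=vision.camera_info(cam);K=np.array(c["camera_matrix"]);T=np.array(c["camera_from_world"])
    v,u=np.mgrid[:480,:640]
    P=np.stack([(u-K[0,2])/K[0,0]*d,(v-K[1,2])/K[1,1]*d,d],-1)
    return (P-T[:3,3])@T[:3,:3]
E
python3 - <<'E'
from h import *
p=cv2.imread("pics/top0.png")
cv2.imwrite("pics/crop0.png",cv2.resize(p[190:350,190:430],None,fx=3.3,fy=3.3,interpolation=cv2.INTER_CUBIC))
from scipy.optimize import least_squares
for cam in ["top","scene"]:
    P=cloud(cam,np.load(f"pics/{cam}0.npy")).reshape(-1,3)
    tb=P[(abs(P[:,0]-.45)<.2)&(abs(P[:,1])<.3)]; print(cam,"table z",np.median(tb[:,2]))
    def sel(c,r,z0,z1): return P[(np.hypot(P[:,0]-c[0],P[:,1]-c[1])<r)&(P[:,2]>z0)&(P[:,2]<z1)]
    for n,c,r,z0,z1 in [("large",(.447,.132),.036,.038,.055),("mid",(.546,.063),.031,.038,.055),("small",(.44,-.003),.025,.038,.055),("shaker",(.445,-.13),.04,.085,.11),("nozzle",(.54,-.073),.03,.04,.065),("cake",(.68,-.113),.07,.055,.075),("tin",(.505,.363),.11,.034,.05)]:
        for k in range(3):
            q=sel(c,r,z0,z1); 
            if len(q)<3: break
            w=cv2.minEnclosingCircle(q[:,:2].astype(np.float32)); c=w[0]
        A=np.c_[2*q[:,:2],np.ones(len(q))];s=np.linalg.lstsq(A,(q[:,:2]**2).sum(1),rcond=None)[0]
        print(n,len(q),"enc",np.round(w[0],4),round(w[1],4),"lsq",np.round(s[:2],4),round(np.sqrt(s[2]+s[0]**2+s[1]**2),4),"z",np.round(np.percentile(q[:,2],[5,50,95]),4))
    q=P[(abs(P[:,0]-.53)<.19)&(abs(P[:,1]+.35)<.15)&(P[:,2]>.015)&(P[:,2]<.032)];q=q[np.hypot(q[:,0]-.53,q[:,1]+.35)<.17]
    print("tray",len(q),cv2.minAreaRect(q[:,:2].astype(np.float32)))
    q=P[(np.hypot(P[:,0]-.69,P[:,1]-.09)<.09)&(P[:,2]>.003)&(P[:,2]<.012)];print("sole",len(q),cv2.minAreaRect(q[:,:2].astype(np.float32)))
    q=P[(np.hypot(P[:,0]-.69,P[:,1]-.09)<.07)&(P[:,2]>.033)&(P[:,2]<.05)];print("bar",len(q),cv2.minAreaRect(q[:,:2].astype(np.float32)),q[:,2].max())
E
```

```text
top table z 0.00023346677750807774
large 181 enc [0.4452 0.131 ] 0.0328 lsq [0.445  0.1308] 0.0305 z [0.0405 0.0445 0.0479]
mid 142 enc [0.5448 0.0664] 0.0269 lsq [0.5446 0.0658] 0.0245 z [0.0394 0.0439 0.0477]
small 106 enc [ 0.4372 -0.0028] 0.0206 lsq [ 0.4369 -0.0029] 0.0186 z [0.0411 0.0444 0.0482]
shaker 687 enc [ 0.4342 -0.1302] 0.0306 lsq [ 0.4337 -0.1302] 0.0213 z [0.087  0.0913 0.0956]
nozzle 70 enc [ 0.5401 -0.068 ] 0.0098 lsq [ 0.5395 -0.0679] 0.0071 z [0.0425 0.0513 0.0567]
cake 1908 enc [ 0.6758 -0.1131] 0.0551 lsq [ 0.6744 -0.1125] 0.0384 z [0.0579 0.0621 0.0659]
tin 834 enc [0.498  0.3556] 0.1034 lsq [0.4971 0.3545] 0.0993 z [0.0361 0.0411 0.045 ]
tray 1268 ((0.524483859539032, -0.3454163670539856), (0.24628491699695587, 0.1729089766740799), 15.303389549255371)
sole 1287 ((0.692837655544281, 0.09114748239517212), (0.16902343928813934, 0.17326979339122772), 21.60251808166504)
bar 272 ((0.6872314214706421, 0.09655115753412247), (0.09251227229833603, 0.015632780268788338), 12.620426177978516) 0.04408524543868204
scene table z 0.00152508991160515
large 258 enc [0.4464 0.12
[... 281 characters left out ...]
7 lsq [ 0.4363 -0.1339] 0.0216 z [0.088  0.0925 0.0957]
nozzle 121 enc [ 0.5414 -0.0714] 0.0101 lsq [ 0.5421 -0.0719] 0.0071 z [0.0422 0.0517 0.0568]
cake 3793 enc [ 0.6772 -0.1165] 0.0549 lsq [ 0.6794 -0.1172] 0.0385 z [0.0606 0.0637 0.0658]
tin 1029 enc [0.4979 0.3518] 0.1035 lsq [0.4988 0.351 ] 0.0992 z [0.0348 0.0413 0.0441]
tray 2396 ((0.5243186950683594, -0.3484058976173401), (0.24821993708610535, 0.17118307948112488), 15.198060989379883)
sole 2569 ((0.6912166476249695, 0.08862492442131042), (0.1693430095911026, 0.1760307103395462), 9.354133605957031)
bar 504 ((0.6887682676315308, 0.09276015311479568), (0.09518302232027054, 0.015530901029706001), 13.001073837280273) 0.04448563201300909
```

View pics/crop0.png

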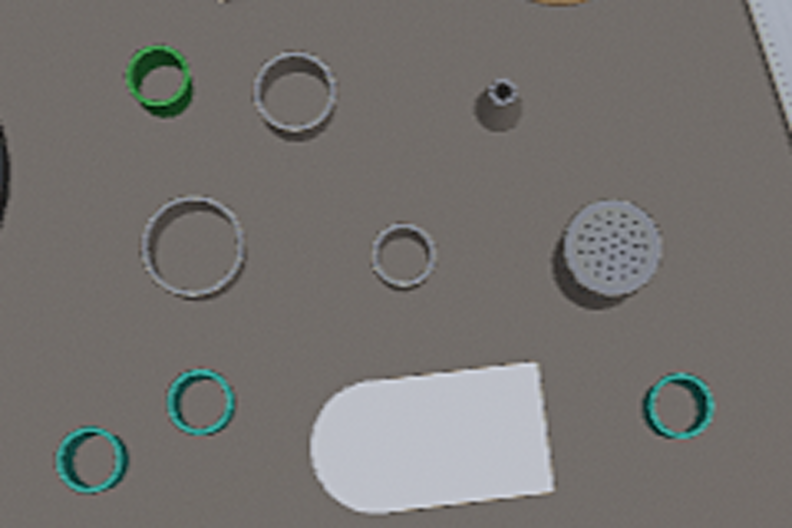

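The crop confirms the steel ring at crop (403,256), top (312,267), is the smallest cutter. The teal and green rings are look-alikes. The two cameras differ by about 3 mm in y, so I'll use the mean and refine it with the wrist camera. I'll start with the large cutter.

```bash
python3 -m jog '0 0 0 1 0 0 1; 0 0 0 1 0 0 1; 0 0 0 1 0 0 1; 0 0 -.87 0 0 0 1; 0 0 -.87 0 0 0 1; 0 0 -.88 0 0 0 1; 0 0 0 1 -.75 0 1; 0 0 0 1 -.75 0 1'; python3 -m jog '0 0 0 1 -.75 0 1; 0 0 0 1 -.75 0 1; 0 0 0 1 -.75 0 1; 0 0 0 1 -.75 0 1; 0 0 0 1 -.75 0 1; 0 0 0 0 0 0 1'
```

```text
clock: 2.05
tool_pos: [0.204, 0.4552, 0.2264]
orientation: [-180.0, -0.0, -89.9]
force: [-0.0, 0.1, 0.2]
opening: 0.0876
clock: 2.8
tool_pos: [0.3549, 0.2538, 0.2268]
orientation: [-180.0, 0.0, -90.2]
force: [-0.5, -0.1, -0.2]
opening: 0.0874
```

```bash
python3 -m jog '0 0 0 .78 -.57 .5 1; 0 0 0 .78 -.57 .5 1; 0 0 0 .78 -.57 .5 1; 0 0 0 .78 -.57 .5 1; 0 0 0 0 0 0 1; 0 0 0 0 0 0 1'
cat >> h.py <<'E'
from scipy.spatial.transform import Rotation as Ro
def wristcloud(name=None):
    from plant import ctrl
    o=ctrl.get_obs(); p,d=vision.snapshot("wrist")
    if name: cv2.imwrite(f"pics/{name}.png",p[:,:,::-1])
    c=vision.camera_info("wrist");K=np.array(c["camera_matrix"]);T=np.array(c["tool_from_camera"])
    v,u=np.mgrid[:480,:640]
    P=np.stack([(u-K[0,2])/K[0,0]*d,(v-K[1,2])/K[1,1]*d,d],-1)
    P=P@T[:3,:3].T+T[:3,3]
    R=Ro.from_euler('xyz',o["orientation"],degrees=True).as_matrix()
    W=P@R.T+o["tool_pos"]; W[d<=0]=np.nan
    return o,p,d,W
def circ(P,c,r,z0,z1):
    P=P.reshape(-1,3);P=P[np.isfinite(P[:,0])]
    for k in range(3):
        q=P[(np.hypot(P[:,0]-c[0],P[:,1]-c[1])<r)&(P[:,2]>z0)&(P[:,2]<z1)]
        if len(q)<5: return len(q),None
        w=cv2.minEnclosingCircle(q[:,:2].astype(np.float32)); c=w[0]
    A=np.c_[2*q[:,:2],np.ones(len(q))];s=np.linalg.lstsq(A,(q[:,:2]**2).sum(1),rcond=None)[0]
    return len(q),np.round(w[0],4),round(w[1],4),np.round(s[:2],4),round(np.sqrt(s[2]+s[0]**2+s[1]**2),4),np.round(np.percentile(q[:,2],[5,50,95]),4)
E
python3 - <<'E'
from h import *
o,p,d,W=wristcloud("w1")
print(o["tool_pos"]); print(circ(W,(.4457,.129),.036,.038,.055)); print(circ(W,(.545,.064),.031,.038,.055)); print("tbl",np.nanmedian(W[100:200,300:340,2]))
E
```

```text
clock: 3.55
tool_pos: [0.4451, 0.1319, 0.1468]
orientation: [-180.0, 0.0, -90.0]
force: [0.1, 0.1, 0.6]
opening: 0.0878
[0.44506129 0.13190377 0.1467881 ]
(1316, array([0.4467, 0.1293]), 0.0327, array([0.4473, 0.1295]), np.float64(0.0303), array([0.0397, 0.0442, 0.0454]))
(1483, array([0.5462, 0.064 ]), 0.0268, array([0.5459, 0.0646]), np.float64(0.0244), array([0.0398, 0.0442, 0.0455]))
tbl -0.0004424833650308324
```

View pics/w1.png

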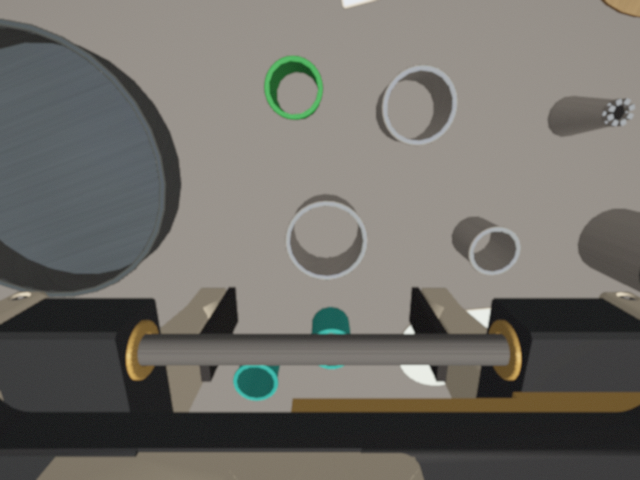

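The wrist picture shows the large ring at (327,240) between the fingers, with its centre at (0.447, 0.1294). Now the grasp.

```bash
python3 -m jog '0 0 0 .06 -.05 .7 1; 0 0 0 0 0 .7 1; 0 0 0 0 0 .7 1; 0 0 0 0 0 .7 1; 0 0 0 0 0 .6 1; 0 0 0 0 0 0 1; 0 0 0 0 0 0 -1; 0 0 0 0 0 0 -1';python3 -m jog '0 0 0 0 0 0 -1; 0 0 0 0 0 0 -1; 0 0 0 0 0 0 -1'
```

```text
clock: 4.6
tool_pos: [0.4476, 0.1298, 0.0118]
orientation: [-179.9, 0.1, -89.9]
force: [-0.4, 0.3, -0.2]
opening: 0.0728
clock: 4.97
tool_pos: [0.4473, 0.1293, 0.0113]
orientation: [-179.9, 0.0, -90.0]
force: [-2.5, 1.2, 6.9]
opening: 0.0608
```

```bash
python3 -m jog '0 0 0 0 0 -.7 -1; 0 0 0 0 0 -.75 -1; 0 0 0 -.8 0 -.75 -1; 0 0 0 -.8 0 0 -1; 0 0 0 -.8 -.15 0 -1; 0 0 0 -.8 0 0 -1; 0 0 0 -.8 0 0 -1; 0 0 0 -.8 0 0 -1';python3 -m jog '0 0 0 -.8 0 0 -1; 0 0 0 0 0 0 -1; 0 0 0 0 0 0 -1'; python3 - <<'E'
from h import *
o,p,d,W=wristcloud("w2")
print(o["tool_pos"],o["opening"]); print(circ(W,(.498,.3535),.108,.034,.046))
E
```

```text
clock: 5.98
tool_pos: [0.4527, 0.3217, 0.0986]
orientation: [180.0, -0.0, -90.0]
force: [-0.1, 0.5, -0.6]
opening: 0.0608
clock: 6.35
tool_pos: [0.4525, 0.3523, 0.0982]
orientation: [180.0, -0.0, -90.0]
force: [-0.4, -0.4, 0.4]
opening: 0.0604
[0.45250383 0.35227376 0.09822897] 0.060448468220168756
(10975, array([0.499 , 0.3537]), 0.1025, array([0.4993, 0.3538]), np.float64(0.0983), array([0.0349, 0.0409, 0.0427]))
```

View pics/w2.png

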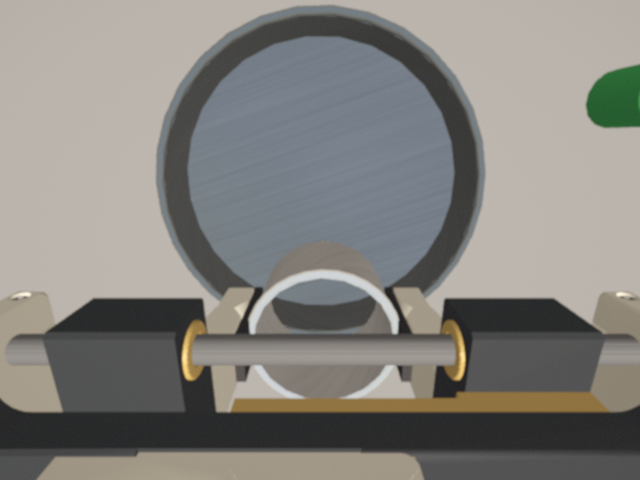

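The ring is held upright at (323,335) over the tin. The tin centre is (0.499, 0.354). I'll lower it.

```bash
python3 -m jog '0 0 0 -.03 -.03 .6 -1; 0 0 0 0 0 .6 -1; 0 0 0 0 0 .5 -1; 0 0 0 0 0 .3 -1; 0 0 0 0 0 0 -1; 0 0 0 0 0 .05 -1; 0 0 0 0 0 0 -1'; python3 -m jog '0 0 0 0 0 0 .7; 0 0 0 0 0 0 .7; 0 0 0 0 0 0 .7'
```

```text
clock: 7.28
tool_pos: [0.4543, 0.3544, 0.0172]
orientation: [-180.0, 0.1, -90.0]
force: [-0.7, 0.2, -0.9]
opening: 0.0605
clock: 7.65
tool_pos: [0.4541, 0.3543, 0.0167]
orientation: [-180.0, 0.0, -90.0]
force: [-0.5, 0.4, 0.9]
opening: 0.0739
```

```bash
python3 -m jog '0 0 0 0 0 -.6 .7; 0 0 0 0 0 -.8 .7; 0 0 0 0 0 -.8 .7; 0 0 0 .9 -.6 -.4 1; 0 0 0 .9 -.8 0 1; 0 0 0 .9 -.8 0 1; 0 0 0 .9 -.8 0 1; 0 0 0 .9 -.8 0 1'; python3 -m jog '0 0 0 .9 -.8 0 0; 0 0 0 .9 -.8 0 0; 0 0 0 .2 -.45 0 0; 0 0 -.74 0 0 0 0; 0 0 -.75 0 0 0 0; 0 0 -.74 0 0 0 0; 0 0 0 0 0 0 0; 0 0 0 0 0 0 0'; python3 - <<'E'
from h import *
o,p,d,W=wristcloud("w3")
print(o["tool_pos"]); P=W.reshape(-1,3)
q=P[(np.hypot(P[:,0]-.688,P[:,1]-.0945)<.07)&(P[:,2]>.033)&(P[:,2]<.05)];print("bar",len(q),cv2.minAreaRect(q[:,:2].astype(np.float32)),np.percentile(q[:,2],98))
E
```

```text
clock: 8.65
tool_pos: [0.6071, 0.173, 0.1207]
orientation: [-180.0, 0.0, -90.0]
force: [0.4, 0.4, 0.2]
opening: 0.0875
clock: 9.65
tool_pos: [0.6881, 0.0942, 0.1205]
orientation: [180.0, -0.0, -77.3]
force: [0.2, 0.2, 0.6]
opening: 0.0441
[0.68808183 0.09419606 0.12053159]
bar 2467 ((0.6896543502807617, 0.09516017138957977), (0.09476619958877563, 0.015655362978577614), 13.128875732421875) 0.040336423785138485
```

View pics/w3.png

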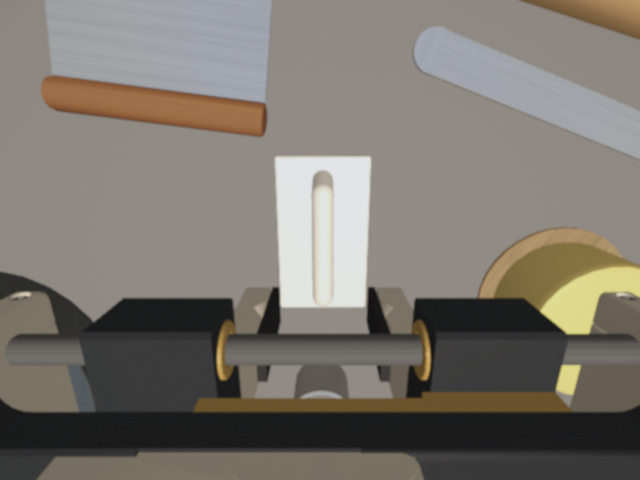

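The smoother is centred between the fingers, with its bar at (323,240). The cake at upper right (590,300) has about 5 cm of clearance. Descending.

```bash
python3 -m jog '0 0 0 -.02 -.04 .7 0; 0 0 0 0 0 .7 0; 0 0 0 0 0 .7 0; 0 0 0 0 0 .4 0; 0 0 0 0 0 .17 0; 0 0 0 0 0 0 0; 0 0 0 0 0 0 -1; 0 0 0 0 0 0 -1';python3 -m jog '0 0 0 0 0 0 -1; 0 0 0 0 0 0 -1; 0 0 0 0 0 -.1 -1; 0 0 0 0 0 0 -1'
```

```text
clock: 10.7
tool_pos: [0.6901, 0.0955, 0.0148]
orientation: [-179.9, 0.0, -77.2]
force: [0.1, -0.6, 0.6]
opening: 0.029
clock: 11.2
tool_pos: [0.6896, 0.0953, 0.018]
orientation: [-180.0, 0.0, -77.2]
force: [0.9, -0.5, -1.1]
opening: 0.0151
```

```bash
python3 -m jog '0 0 0 0 0 -.6 -1; 0 0 0 0 0 -.8 -1; 0 0 0 0 0 -.8 -1; 0 0 0 0 0 -.8 -1; 0 0 0 .4 .3 -.5 -1; 0 0 0 .8 .6 0 -1; 0 0 0 .8 .6 0 -1; 0 0 0 .8 .6 0 -1'; python3 -m jog '0 0 0 .8 .6 0 -1; 0 0 0 .8 .6 0 -1; 0 0 0 .8 .6 0 -1; 0 0 0 .8 .6 0 -1; 0 0 0 .8 .6 0 -1; 0 0 0 .8 .6 0 -1; 0 0 0 .8 .6 0 -1; 0 0 0 .8 .6 0 -1';python3 -m jog '0 0 0 .71 .7 0 -1; 0 0 -.42 0 0 0 -1; 0 0 0 0 0 0 -1; 0 0 0 0 0 0 -1'; python3 - <<'E'
from h import *
o,p,d,W=wristcloud("w4")
print(o["tool_pos"],o["orientation"]); P=W.reshape(-1,3);P=P[np.isfinite(P[:,0])]
q=P[(P[:,2]>.015)&(P[:,2]<.032)];q=q[np.hypot(q[:,0]-.524,q[:,1]+.347)<.17];print("tray",len(q),cv2.minAreaRect(q[:,:2].astype(np.float32)))
E
```

```text
clock: 12.2
tool_pos: [0.6309, -0.0342, 0.1574]
orientation: [179.9, 0.0, -77.2]
force: [0.9, 0.0, -1.0]
opening: 0.0151
clock: 13.2
tool_pos: [0.5001, -0.3259, 0.1575]
orientation: [180.0, 0.0, -77.2]
force: [-0.1, 0.1, -1.7]
opening: 0.015
clock: 13.7
tool_pos: [0.4805, -0.3584, 0.1576]
orientation: [180.0, 0.0, -74.8]
force: [0.7, 0.2, -0.8]
opening: 0.0152
[ 0.48048286 -0.35838191  0.15762359] [ 1.79986675e+02  1.63475945e-02 -7.48490348e+01]
tray 8974 ((0.5312075614929199, -0.34553393721580505), (0.23496858775615692, 0.1715266853570938), 15.23985481262207)
```

View pics/w4.png

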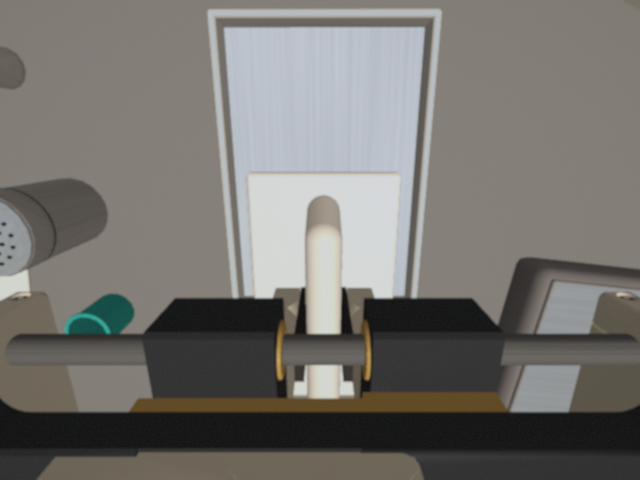

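```bash
python3 - <<'E'
from h import *
P=cloud("top",np.load("pics/top0.npy")).reshape(-1,3)
q=P[(P[:,1]<-.43)&(P[:,1]>-.7)&(P[:,0]>.3)&(P[:,0]<.55)&(P[:,2]>.012)]
q=q[(q[:,1]<-.47)]
print(np.percentile(q[:,2],[50,95,99,100]),q[:,1].max())
E
```

```text
[0.05485524 0.05903479 0.06068321 0.0634957 ] -0.5422885746197329
```

```bash
python3 -m jog '0 0 0 0 0 .8 -1; 0 0 0 0 0 .8 -1; 0 0 0 0 0 .8 -1; 0 0 0 0 0 .6 -1; 0 0 0 0 0 .4 -1; 0 0 0 0 0 .08 -1; 0 0 0 0 0 0 -1; 0 0 0 0 0 0 -1'; python3 -m jog '0 0 0 0 0 .03 -1; 0 0 0 0 0 0 -1; 0 0 0 0 0 0 -.2; 0 0 0 0 0 0 -.2; 0 0 0 0 0 0 -.1'
```

```text
clock: 14.75
tool_pos: [0.4815, -0.3588, 0.0196]
orientation: [-179.9, -0.1, -74.8]
force: [-0.0, -0.5, -1.0]
opening: 0.0148
clock: 15.38
tool_pos: [0.4809, -0.3586, 0.0175]
orientation: [-180.0, -0.0, -74.8]
force: [-0.7, -0.5, -0.4]
opening: 0.0372
```

```bash
python3 -m jog '0 0 0 0 0 -.6 -.1; 0 0 0 0 0 -.8 0; 0 0 0 0 0 -.8 1; 0 0 0 0 0 -.8 1; 0 0 0 -.7 0 -.4 1; 0 0 0 -.8 0 0 1; 0 0 0 -.8 -.1 0 1; 0 0 0 -.8 -.1 0 1';python3 -m jog '0 0 0 -.8 -.1 0 1; 0 0 0 -.8 -.08 0 1; 0 0 0 -.7 0 0 1; 0 0 0 -.37 0 0 1; 0 0 0 0 0 0 1; 0 0 0 0 0 0 1'; python3 - <<'E'
from h import *
o,p,d,W=wristcloud("w5")
print(o["tool_pos"]); print(circ(W,(.4346,-.132),.042,.083,.11))
E
```

```text
clock: 16.38
tool_pos: [0.4558, -0.2359, 0.1536]
orientation: [-180.0, -0.0, -74.8]
force: [0.3, -0.0, -0.1]
opening: 0.0878
clock: 17.12
tool_pos: [0.4353, -0.1322, 0.1534]
orientation: [-180.0, -0.0, -74.8]
force: [0.2, 0.1, 0.2]
opening: 0.0876
[ 0.43527479 -0.13218941  0.15344926]
(5758, array([ 0.4352, -0.1318]), 0.0307, array([ 0.4366, -0.1317]), np.float64(0.0212), array([0.0879, 0.0911, 0.0936]))
```

View pics/w5.png

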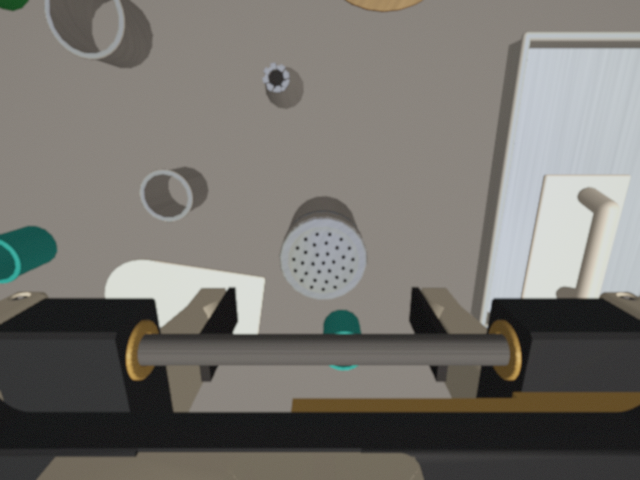

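The shaker is centred between the fingers at (323,258), and the smoother lies flat in the tray. I'll grasp the shaker.

```bash
python3 -m jog '0 0 0 0 0 .7 1; 0 0 0 0 0 .8 1; 0 0 0 0 0 .8 1; 0 0 0 0 0 .48 1; 0 0 0 0 0 0 1; 0 0 0 0 0 0 -1; 0 0 0 0 0 0 -1; 0 0 0 0 0 0 -1';python3 -m jog '0 0 0 0 0 0 -1; 0 0 0 0 0 0 -1; 0 0 0 0 0 -.2 -1; 0 0 0 0 0 -.3 -1; 0 0 0 0 0 -.4 -1; 0 0 0 0 0 -.6 -1; 0 0 0 0 0 -.6 -1; 0 0 0 0 0 0 -1'
```

```text
clock: 18.18
tool_pos: [0.4355, -0.1318, 0.0429]
orientation: [-179.9, -0.0, -74.8]
force: [0.0, -0.1, 0.4]
opening: 0.0628
clock: 19.18
tool_pos: [0.4362, -0.1317, 0.1282]
orientation: [-179.8, -0.0, -74.8]
force: [0.7, -0.3, -3.6]
opening: 0.0594
```

```bash
python3 -m jog '0 0 0 .3 -.1 0 -1; 0 0 0 .5 -.2 0 -1; 0 0 0 .6 -.3 0 -1; 0 0 0 .7 -.3 0 -1; 0 0 0 .7 -.3 0 -1; 0 0 0 .7 -.3 0 -1; 0 0 0 .7 -.3 0 -1; 0 0 0 .7 -.3 0 -1';python3 -m jog '0 0 0 .5 -.2 0 -1; 0 0 0 .37 -.12 0 -1; 0 0 0 0 0 0 -1; 0 0 0 0 0 0 -1'; python3 - <<'E'
from h import *
o,p,d,W=wristcloud("w6")
print(o["tool_pos"],o["orientation"])
p,d=vision.snapshot("scene"); cv2.imwrite("pics/s1.png",p[:,:,::-1])
E
```

```text
clock: 20.18
tool_pos: [0.5673, -0.3003, 0.1242]
orientation: [179.9, 0.1, -74.8]
force: [-0.6, 0.5, -3.7]
opening: 0.0591
clock: 20.68
tool_pos: [0.5883, -0.3289, 0.1255]
orientation: [179.9, 0.0, -74.8]
force: [0.1, 0.0, -3.2]
opening: 0.06
[ 0.58826494 -0.32889852  0.12554335] [ 1.79947720e+02  4.82605198e-02 -7.48184920e+01]
```

View pics/w6.png

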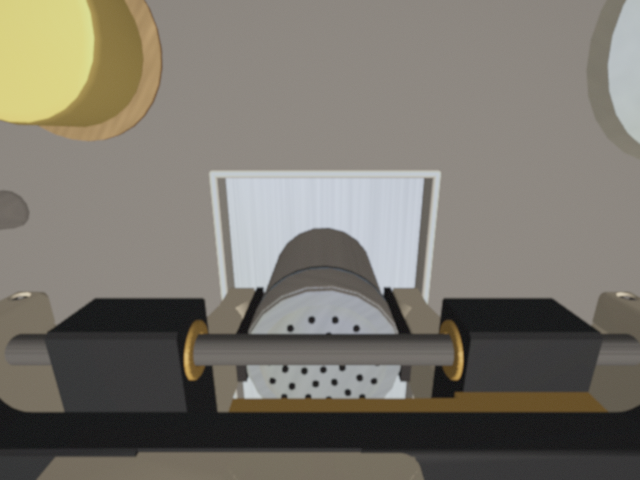

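View pics/s1.png

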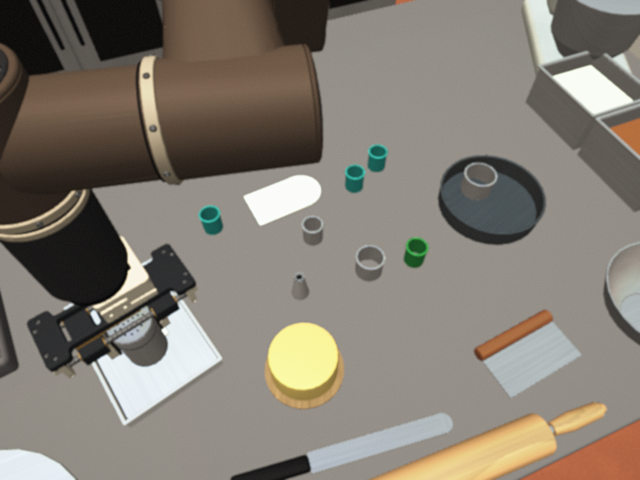

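```bash
python3 -m jog '0 0 0 0 -.07 .5 -1; 0 0 0 0 0 .6 -1; 0 0 0 0 0 .5 -1; 0 0 0 0 0 .3 -1; 0 0 0 0 0 .05 -1; 0 0 0 0 0 0 -1; 0 0 0 0 0 0 -1; 0 0 0 0 0 0 -1'; python3 -m jog '0 0 0 0 0 .03 -1; 0 0 0 0 0 0 -1; 0 0 0 0 0 0 -1'
```

```text
clock: 21.78
tool_pos: [0.592, -0.3286, 0.0489]
orientation: [-179.9, -0.0, -74.8]
force: [0.3, -0.1, -3.1]
opening: 0.0598
clock: 22.15
tool_pos: [0.5916, -0.3285, 0.047]
orientation: [180.0, -0.0, -74.8]
force: [0.8, 0.2, -3.0]
opening: 0.0595
```

Not touching yet, since the wrist still carries 3 N. I'll go a little lower.

```bash
python3 -m jog '0 0 0 0 0 .03 -1; 0 0 0 0 0 0 -1; 0 0 0 0 0 0 -1';python3 -m jog '0 0 0 0 0 .02 -1; 0 0 0 0 0 0 -1; 0 0 0 0 0 0 -1'
```

```text
clock: 22.52
tool_pos: [0.5917, -0.3285, 0.0459]
orientation: [-180.0, -0.0, -74.8]
force: [-0.3, -0.0, -1.6]
opening: 0.0595
clock: 22.9
tool_pos: [0.5917, -0.3286, 0.0458]
orientation: [-180.0, -0.0, -74.8]
force: [-1.6, 1.6, 5.0]
opening: 0.0597
```

```bash
python3 -m jog '0 0 0 0 0 0 .6; 0 0 0 0 0 0 .6; 0 0 0 0 0 0 .6; 0 0 0 0 0 -.5 .6; 0 0 0 0 0 -.8 .6; 0 0 0 0 0 -.8 .6; 0 0 .9 0 0 -.8 .6; 0 0 .9 0 0 -.4 0';python3 -m jog '0 0 .85 -.5 0 0 0; 0 0 0 -.8 .2 0 0; 0 0 0 -.8 .2 0 0; 0 0 0 -.8 .2 0 0; 0 0 0 -.8 .2 0 0; 0 0 0 -.8 .2 0 0; 0 0 0 -.8 .2 0 0; 0 0 0 -.8 .07 0 0';python3 -m jog '0 0 0 -.36 0 .4 0; 0 0 0 0 0 .4 0; 0 0 0 0 0 0 0; 0 0 0 0 0 0 0'; python3 - <<'E'
from h import *
o,p,d,W=wristcloud("w7")
print(o["tool_pos"],o["orientation"]);print(circ(W,(.541,-.07),.03,.045,.065),circ(W,(.4375,-.005),.025,.038,.055))
E
```

```text
clock: 23.9
tool_pos: [0.5924, -0.3288, 0.1792]
orientation: [-179.9, -0.1, -85.3]
force: [0.3, 0.4, -0.9]
opening: 0.0648
clock: 24.9
tool_pos: [0.5386, -0.0836, 0.1771]
orientation: [-180.0, 0.0, -90.0]
force: [1.1, 0.6, 0.3]
opening: 0.0436
clock: 25.4
tool_pos: [0.5391, -0.071, 0.1447]
orientation: [180.0, -0.0, -90.0]
force: [-0.0, 0.4, 0.2]
opening: 0.0438
[ 0.53912437 -0.07096132  0.14470195] [ 1.79959899e+02 -2.54274875e-02 -9.00380921e+01]
(471, array([ 0.5416, -0.0702]), 0.0094, array([ 0.5424, -0.0701]), np.float64(0.0066), array([0.0469, 0.051 , 0.0553])) (0, None)
```

View pics/w7.png

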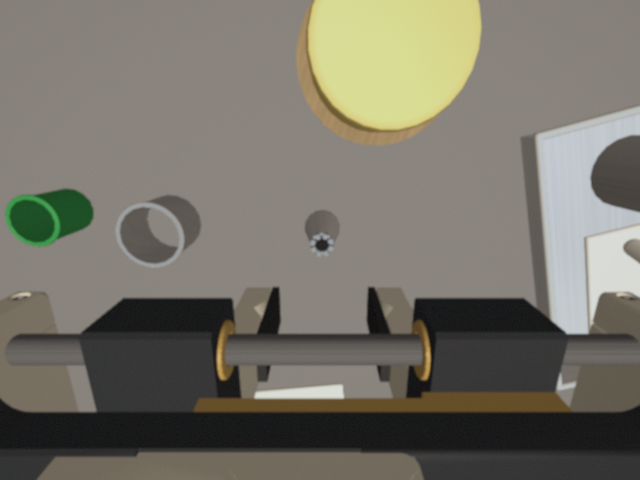

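The nozzle is between the fingers at (322,243). The cake edge at (378,140) stays about 3 cm ahead of the body, which is also higher than the cake. I'll grasp it.

```bash
python3 -m jog '0 0 0 -.02 -.07 .6 0; 0 0 0 0 0 .8 0; 0 0 0 0 0 .8 0; 0 0 0 0 0 .7 0; 0 0 0 0 0 .4 0; 0 0 0 0 0 .05 0; 0 0 0 0 0 0 -1; 0 0 0 0 0 0 -1';python3 -m jog '0 0 0 0 0 0 -1; 0 0 0 0 0 0 -1; 0 0 0 0 0 0 -1; 0 0 0 0 0 -.2 -1; 0 0 0 0 0 -.5 -1; 0 0 0 0 0 -.8 -1; 0 0 0 0 0 -.8 -1; 0 0 0 0 0 0 -1'; python3 - <<'E'
from h import *
wristcloud("w8")
E
```

```text
clock: 26.45
tool_pos: [0.5427, -0.0692, 0.0121]
orientation: [-179.9, 0.0, -90.0]
force: [-0.5, -0.9, 0.1]
opening: 0.0291
clock: 27.45
tool_pos: [0.5435, -0.0691, 0.1059]
orientation: [-179.7, 0.0, -90.0]
force: [0.3, 0.0, -1.3]
opening: 0.0261
```

View pics/w8.png

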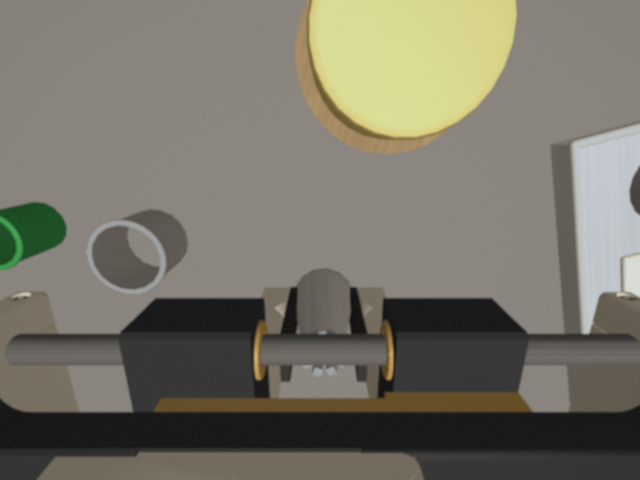

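The nozzle is held upright at (323,310). I'll carry it to the tin.

```bash
python3 -m jog '0 0 0 -.5 -.36 0 -1; 0 0 0 -.8 0 0 -1; 0 0 0 -.9 0 0 -1; 0 0 0 -1 0 0 -1; 0 0 0 -1 0 0 -1; 0 0 0 -1 0 0 -1; 0 0 0 -1 0 0 -1; 0 0 0 -1 0 0 -1';python3 -m jog '0 0 0 -1 0 0 -1; 0 0 0 -1 0 0 -1; 0 0 0 -.8 0 0 -1; 0 0 0 -.56 0 0 -1; 0 0 0 0 0 0 -1; 0 0 0 0 0 0 -1'; python3 - <<'E'
from h import *
o,p,d,W=wristcloud("w9");print(o["tool_pos"])
p,d=vision.snapshot("scene"); cv2.imwrite("pics/s2.png",p[:,:,::-1][60:320,320:])
p,d=vision.snapshot("top"); np.save("pics/t2.npy",d);P=cloud("top",d); print(circ(P,(.454,.356),.036,.040,.055))
E
```

```text
clock: 28.5
tool_pos: [0.5557, 0.2206, 0.1017]
orientation: [179.9, -0.1, -90.0]
force: [0.1, 0.1, -0.1]
opening: 0.0259
clock: 29.25
tool_pos: [0.556, 0.3524, 0.1026]
orientation: [180.0, -0.0, -90.0]
force: [0.1, -0.6, -0.6]
opening: 0.026
[0.55595808 0.35244091 0.10261236]
(201, array([0.4527, 0.3556]), 0.033, array([0.4521, 0.3552]), np.float64(0.0305), array([0.0412, 0.0468, 0.0511]))
```

View pics/w9.png

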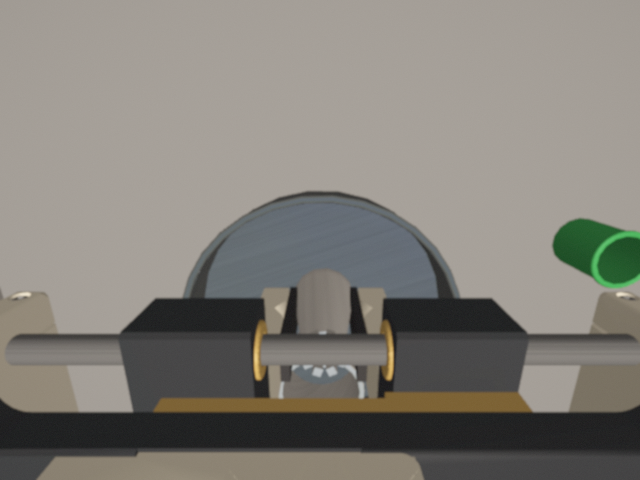

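View pics/s2.png

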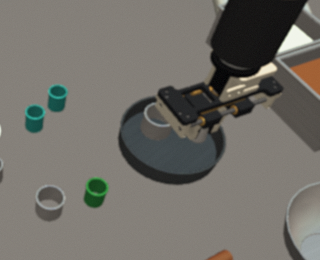

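```bash
python3 -m jog '0 0 0 -.03 -.03 .6 -1; 0 0 0 0 0 .7 -1; 0 0 0 0 0 .5 -1; 0 0 0 0 0 .3 -1; 0 0 0 0 0 .08 -1; 0 0 0 0 0 0 -1; 0 0 0 0 0 0 -1; 0 0 0 0 0 0 -1'; python3 -m jog '0 0 0 0 0 .02 -1; 0 0 0 0 0 0 -1; 0 0 0 0 0 0 -1'
```

```text
clock: 30.4
tool_pos: [0.5576, 0.3546, 0.0165]
orientation: [-180.0, 0.0, -90.0]
force: [-0.0, 0.6, -0.8]
opening: 0.0259
clock: 30.78
tool_pos: [0.5573, 0.3543, 0.015]
orientation: [180.0, -0.0, -90.0]
force: [-0.7, 1.1, 0.2]
opening: 0.0262
```

```bash
python3 -m jog '0 0 0 0 0 .02 -1; 0 0 0 0 0 0 -1; 0 0 0 0 0 0 0; 0 0 0 0 0 0 0; 0 0 0 0 0 0 0; 0 0 0 0 0 -.5 0; 0 0 0 0 0 -.8 0; 0 0 0 0 0 -.8 0';python3 -m jog '0 0 0 .5 0 -.8 .5; 0 0 0 .8 .3 -.2 .5; 0 0 0 .8 .3 0 .5; 0 0 0 .8 .3 0 .5; 0 0 0 .8 .3 0 .5; 0 0 0 .8 .3 0 .5; 0 0 0 .8 .3 0 .5; 0 0 0 .8 .3 0 .5';python3 -m jog '0 0 0 .8 .3 0 .5; 0 0 0 .8 .3 0 .5; 0 0 0 .8 .25 0 .5; 0 0 0 .47 .04 0 .5; 0 0 0 0 0 0 .5; 0 0 0 0 0 0 .5'; python3 - <<'E'
from h import *
o,p,d,W=wristcloud("w10");print(o["tool_pos"],circ(W,(.4375,-.005),.025,.038,.055))
E
```

```text
clock: 31.78
tool_pos: [0.5573, 0.3541, 0.0987]
orientation: [180.0, -0.0, -90.0]
force: [0.0, 0.2, -0.1]
opening: 0.0436
clock: 32.78
tool_pos: [0.4729, 0.1093, 0.1382]
orientation: [-180.0, 0.0, -90.0]
force: [1.3, 0.1, 0.5]
opening: 0.0657
clock: 33.52
tool_pos: [0.4381, -0.0043, 0.1383]
orientation: [-180.0, 0.0, -90.0]
force: [0.8, 0.2, 0.5]
opening: 0.0658
[ 0.43812138 -0.00426797  0.13826273] (838, array([ 0.4387, -0.0045]), 0.0207, array([ 0.4391, -0.0045]), np.float64(0.0185), array([0.0401, 0.0442, 0.0454]))
```

View pics/w10.png

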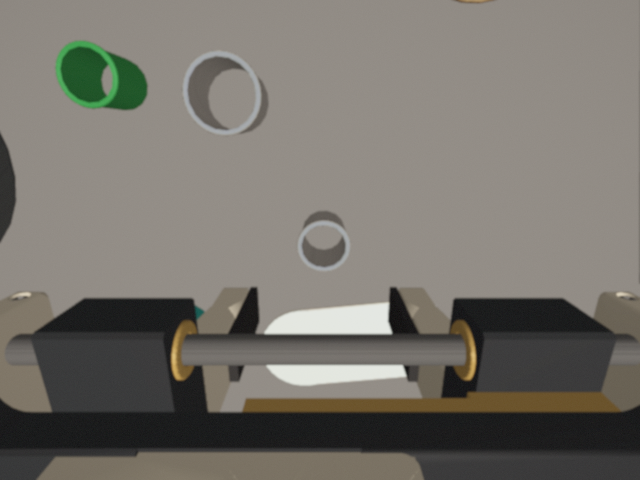

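The small steel ring is centred at (324,245). I'll grasp it.

```bash
python3 -m jog '0 0 0 .01 -.02 .7 .5; 0 0 0 0 0 .8 .5; 0 0 0 0 0 .8 .5; 0 0 0 0 0 .6 .5; 0 0 0 0 0 .28 .5; 0 0 0 0 0 0 .5; 0 0 0 0 0 0 -1; 0 0 0 0 0 0 -1';python3 -m jog '0 0 0 0 0 0 -1; 0 0 0 0 0 0 -1; 0 0 0 0 0 0 -1; 0 0 0 0 0 -.3 -1; 0 0 0 0 0 -.6 -1; 0 0 0 0 0 -.7 -1; 0 0 0 0 0 -.8 -1; 0 0 0 0 0 0 -1'; python3 - <<'E'
from h import *
p,d=vision.snapshot("top"); cv2.imwrite("pics/t3.png",cv2.resize(p[150:330,70:370,::-1],None,fx=2.6,fy=2.6));P=cloud("top",d)
print(circ(P,(.454,.356),.036,.040,.055),circ(P,(.557,.354),.03,.047,.065),circ(P,(.545,.064),.031,.038,.055))
p,d=vision.snapshot("scene");P=cloud("scene",d)
print(circ(P,(.454,.356),.036,.040,.055),circ(P,(.557,.354),.03,.047,.065),circ(P,(.545,.064),.031,.038,.055))
E
```

```text
clock: 34.58
tool_pos: [0.4393, -0.0046, 0.0118]
orientation: [-179.9, 0.0, -90.0]
force: [-0.5, 0.5, 0.6]
opening: 0.0509
clock: 35.58
tool_pos: [0.4402, -0.0044, 0.1098]
orientation: [-179.7, 0.1, -90.0]
force: [0.2, 1.1, -0.4]
opening: 0.0365
(112, array([0.4552, 0.3569]), 0.0323, array([0.4521, 0.3552]), np.float64(0.0304), array([0.0412, 0.0464, 0.0509])) (70, array([0.554 , 0.3558]), 0.0104, array([0.5543, 0.3549]), np.float64(0.007), array([0.0498, 0.0543, 0.0598])) (0, None)
(276, array([0.4521, 0.353 ]), 0.0342, array([0.4531, 0.3519]), np.float64(0.0302), array([0.0405, 0.0468, 0.0498])) (89, array([0.5564, 0.3517]), 0.0098, array([0.5562, 0.3512]), np.float64(0.0072), array([0.0489, 0.0545, 0.0602])) (235, array([0.5452, 0.0623]), 0.027, array([0.5458, 0.0621]), np.float64(0.0243), array([0.0388, 0.0448, 0.0476]))
```

View pics/t3.png

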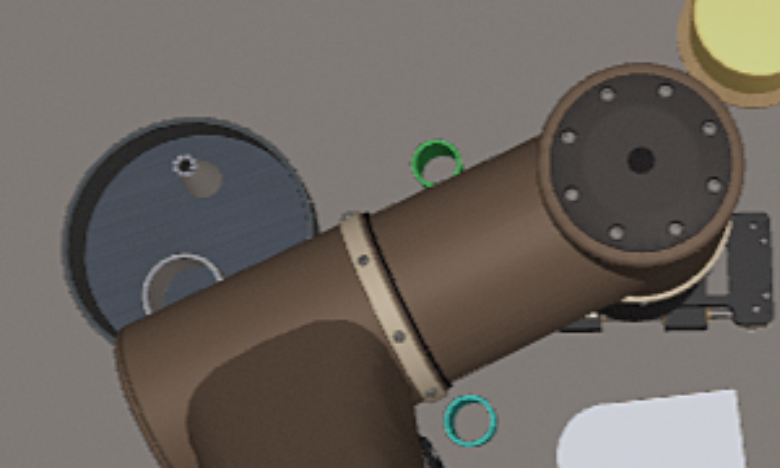

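```bash
python3 -m jog '0 0 0 -.5 -.1 0 -1; 0 0 0 -.8 -.2 0 -1; 0 0 0 -.8 -.2 0 -1; 0 0 0 -.8 -.2 0 -1; 0 0 0 -.8 -.2 0 -1; 0 0 0 -.8 -.2 0 -1; 0 0 0 -.8 -.2 0 -1; 0 0 0 -.8 -.2 0 -1';python3 -m jog '0 0 0 -.8 -.2 0 -1; 0 0 0 -.8 -.1 0 -1; 0 0 0 -.8 0 0 -1; 0 0 0 -.45 0 0 -1; 0 0 0 0 0 0 -1; 0 0 0 0 0 0 -1'; python3 - <<'E'
from h import *
o,p,d,W=wristcloud("w11");print(o["tool_pos"],o["orientation"],circ(W,(.5555,.354),.03,.047,.065))
E
```

```text
clock: 36.67
tool_pos: [0.4981, 0.2396, 0.1057]
orientation: [179.9, -0.1, -90.0]
force: [-0.1, -0.4, 0.0]
opening: 0.0365
clock: 37.42
tool_pos: [0.5102, 0.3521, 0.1064]
orientation: [179.9, -0.1, -90.0]
force: [0.0, -0.3, -0.9]
opening: 0.0364
[0.51016164 0.35213598 0.10642358] [ 1.79944796e+02 -5.87205723e-02 -9.00037089e+01] (728, array([0.5563, 0.3539]), 0.0094, array([0.5569, 0.354 ]), np.float64(0.0065), array([0.0494, 0.0538, 0.0583]))
```

View pics/w11.png

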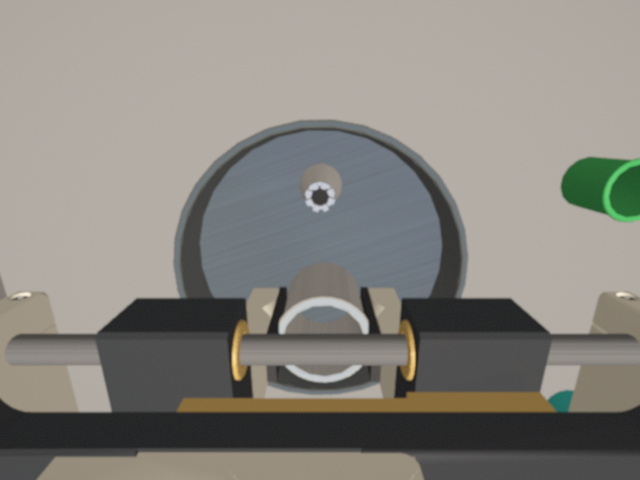

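```bash
python3 -m jog '0 0 0 -.03 -.03 .6 -1; 0 0 0 0 0 .7 -1; 0 0 0 0 0 .5 -1; 0 0 0 0 0 .35 -1; 0 0 0 0 0 .1 -1; 0 0 0 0 0 0 -1; 0 0 0 0 0 0 -1; 0 0 0 0 0 .02 -1'; python3 -m jog '0 0 0 0 0 .02 -1; 0 0 0 0 0 0 -1; 0 0 0 0 0 0 .2; 0 0 0 0 0 0 .2; 0 0 0 0 0 0 .2; 0 0 0 0 0 -.4 .2; 0 0 0 0 0 -.8 .2; 0 0 0 0 0 -.8 .2'; python3 -m jog '0 0 0 0 0 -.9 .2; 0 0 0 .8 .9 -.8 .2; 0 0 0 1 .3 0 .2; 0 0 0 1 0 0 .2; 0 0 0 1 0 0 .2; 0 0 0 1 0 0 .2; 0 0 0 1 0 0 .2; 0 0 0 0 0 0 .2';python3 - <<'E'
from h import *
for c in ["top","scene"]:
    p,d=vision.snapshot(c); cv2.imwrite(f"pics/f_{c}.png",p[:,:,::-1]);P=cloud(c,d)
    for a in [((.4525,.3535),.036,.04,.055),((.5563,.354),.02,.047,.065),((.5115,.3535),.025,.04,.055),((.545,.064),.031,.038,.055),((.592,-.3286),.042,.085,.11)]: print(c,circ(P,*a))
    P=P.reshape(-1,3);q=P[(np.hypot(P[:,0]-.481,P[:,1]+.359)<.065)&(P[:,2]>.036)&(P[:,2]<.055)]
    if len(q)>20: print("bar",len(q),cv2.minAreaRect(q[:,:2].astype(np.float32)),np.percentile(q[:,2],[50,98]))
E
```

```text
clock: 38.48
tool_pos: [0.5121, 0.3546, 0.0169]
orientation: [-180.0, 0.1, -90.0]
force: [0.4, -0.9, -0.7]
opening: 0.0364
clock: 39.48
tool_pos: [0.5119, 0.3543, 0.0973]
orientation: [-180.0, 0.0, -90.0]
force: [0.8, -0.3, 0.6]
opening: 0.0522
clock: 40.48
tool_pos: [0.4636, 0.1202, 0.1647]
orientation: [-179.9, 0.0, -90.1]
force: [0.8, 0.1, 0.7]
opening: 0.0527
top (0, None)
top (0, None)
top (0, None)
top (70, array([0.5453, 0.0659]), 0.0262, array([0.5445, 0.0656]), np.float64(0.0245), array([0.0391, 0.044 , 0.0485]))
top (664, array([ 0.5896, -0.3266]), 0.031, array([ 0.589 , -0.3256]), np.float64(0.0217), array([0.0889, 0.0938, 0.098 ]))
bar 298 ((0.4787064492702484, -0.3563987910747528), (0.09498031437397003, 0.017006631940603256), 15.673070907592773) [0.04109505 0.04609941]
scene (279, array([0.4522, 0.3526]), 0.0336, array([0.4531, 0.3518]), np.float64(0.0302), array([0.0405, 0.0465, 0.0497]))
scene (93, array([0.5564, 0.3516]), 0.0105, array([0.5561, 0.3512]), np.float64(0.0074), array([0.049 , 0.055 , 0.0593]))
scene (176, array([0.5118, 0.3523]), 0.0224, array([0.5109, 0.3517]), np.float64(0.0184), array([0.0405, 0.0466, 0.0498]))
scene (237, array([0.5452, 0.0619]), 0.0272, array([0.5459, 0.062 ]), np.float64(0.0244), array([0.0387, 0.0449, 0.0473]))
scene (1310, array([ 0.5909, -0.3292]), 0.0309, array([ 0.5926, -0.3292]), np.float64(0.0218), array([0.09  , 0.0955, 0.0989]))
bar 472 ((0.48032283782958984, -0.35978126525878906), (0.09431863576173782, 0.015890372917056084), 15.041604995727539) [0.04278911 0.04641987]
```

View pics/f_top.png

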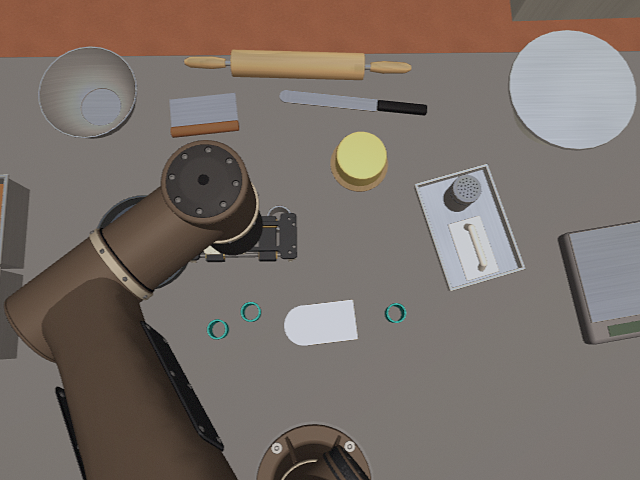

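View pics/f_scene.png

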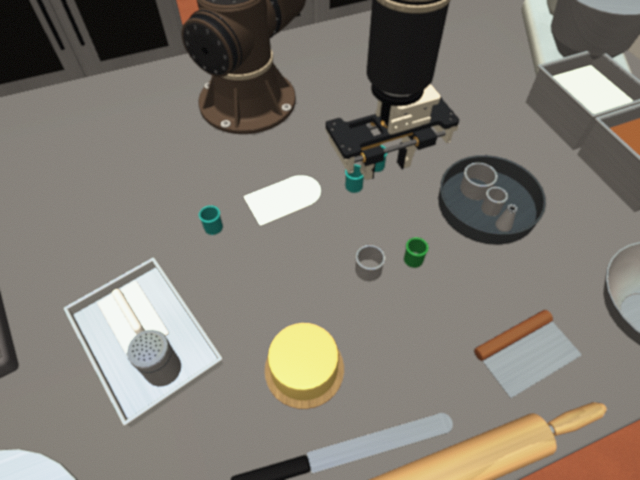

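Both kits are in place. The tray holds the smoother (480,248) and the shaker (466,190) in the top view. The tin holds the large cutter (480,180), the small one (497,200) and the nozzle (508,217) in the scene view, all upright. The middle cutter hasn't moved and the cake wasn't touched. The arm is clear, so I'm handing in.

```bash
python3 -c "
from plant import ctrl
print(ctrl.close_job())"
```

```text
the job is handed in; nothing more can be done
None
```

I put the smoother and the shaker in the tray, and the nozzle with the largest and smallest steel cutters in the tin. I handed the job in with the clock at about 40.5 s of the 128 s allowed; no verdict was reported.

**Last checks:**
- **Tin:** the scene camera showed all three pieces upright. Their rim heights fit standing on the 3 mm floor, and their centres are within 60 mm of the tin's centre. The arm hid the tin from the top camera in this last look.
- **Tray:** both cameras showed the smoother flat, about 45 mm from the centre along the tray, and the shaker upright, about 68 mm the other way.
- **Left alone:** the middle cutter measured within about 1 mm of its start. The cake showed no sign of being touched.

The top and scene cameras disagreed by about 3 mm in y throughout. I used their mean, and the wrist camera agreed with it to within about 2 mm.

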